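# Run up the red paint mill through its zigzag gate

## Robot

A 6-joint arm with a two-finger parallel gripper is mounted at the origin on the work surface. World frame = base frame: x ahead of the robot, y to its left, z up, the work surface at z = 0. Lengths are in m, angles in rad, forces in N, time in s.
With the tool pointing down it reaches from about 0.35 to 0.875 m from the base axis. Payload 15.5 kg.
Tool frame: the origin (TCP) lies on the centre line of the jaws, within the pads' length; the fingertips stand 11 mm ahead of it and the grasp point (between the pads) lies 8 mm behind it (bot.tips_ahead is the distance from the TCP to the fingertips, in m); z points along the fingers, y is the line along which they close (so a half turn about z gives the same grasp; the last joint's range is limited). The gripper opens to 85 mm and grips with 20 to 120 N. Pads are 22 mm wide; open, the fingers measure 114 mm over their backs; the gripper's body (76 mm by 85 mm) begins 54 mm behind the grasp point. The pads swing forward as they close: fully open they stand 13 mm farther back than shut.
Start: joints at [-1.28, 0.494, 1.345, -0, 1.302, -0.096], TCP at [0.236, -0.579, 0.242] pointing down, gripper open.
Joint ranges: [-2.91, 2.91], [-0.82, 2.16], [0.22, 2.67], [-1.22, 4.37], [0.12, 2.79], [-3.08, 3.08]. Speed limits (rad/s): [1.89, 1.89, 2.57, 3.01, 3.01, 3.01].

## Interface

Orientations are given as a unit quaternion [x, y, z, w].
In Python, from workcell import bot, imaging gives the robot as it stands. The module is installed in compiled form; this text tells all that it offers.
- The arm moves only by the shell command python3 -m inch 'ROWS'. ROWS is text: rows parted by semicolons, each of 7 numbers parted by spaces: the shift along the tool's x, y, z in m, then the turn, a rotation vector about the tool's x, y, z in degrees, then the finger opening in m, from 0 to 0.0854. In form: dx dy dz wx wy wz fingers; .... A call has 1 to 8 rows; each row shifts and turns the commanded pose from where the row before left it, along the tool's axes as they then stand; what a row does not reach is not made up. A row lasts 1/10 s, in which the tool goes at most 50 mm and 8.59 degrees, less where a joint would pass 70% of its speed; a pose out of reach is approached as far as the arm can. A call with a gripper value outside its range is refused whole. The fingers move at their own pace and stop on an object; the grip force is fixed at half the most. Time passes only in rows, so rows that do not move let the fingers close. It gives the time, the measured TCP pose, the force, the opening and the grip force at its end, in the units of the state.
- bot.state(): the state, without advancing time (a new reading comes with each control period).
- imaging.camera(name): name is "side" or "top"; returns the picture (480x640x3 uint8, red, green, blue); there is no depth.
- imaging.camera_info(name): a dict with "intrinsics" (3x3 intrinsics, pixels), "rvec" (rotation vector, rad) and "tvec" (3), from world to camera coordinates, as OpenCV has them. Camera axes: x right, y down, z forward; pixel columns grow to the right and rows downward; lengths in m; the calibration is good to about 2 mm. A picture is of the moment at which its call begins. camera_info takes no time and is no camera call.
- bot.sign_off(): hands the job in; it is judged then, once.
Trained networks look in the newest picture that a camera, given by its name, has taken for a name from the list of things; names that differ only in an ending like _2 or _b are one class to them, and where a whole thing is asked for, a point or a joint stands for the part that bears it (a point fixed in the world has none). Each returns a list of dicts, best first, with "conf" (0 to 1); they miss things now and then, are a little off and sometimes report something else, mostly with a low value. They report only what shows in the picture. A call takes as long as a camera call.
- imaging.boxes_of(thing, camera): "box" ([left, top, width, height] as shares, 0 to 1, of the picture: columns of its width, rows of its height, round what is visible of it).
- imaging.place_of(thing, camera): "point" ([column, row] as shares, 0 to 1, of the picture: columns of its width, rows of its height: a listed point, or the origin of a listed thing).
The state is a dict: "t": time; "qpos": joint angles; "joint_vel": joint speeds; "effort": joint torques, N m; "position": TCP position; "orientation": TCP orientation; "force": force on the tool from outside, world axes, zero at the start; "wrist_torque": the same for the moment, N m; "opening": opening from 0.0 (shut) to 1.0 (fully open); "finger_force": force on a finger pad.
Only numpy, scipy, OpenCV 4.12 (cv2) and the standard library are available. Lean on these libraries where they do the work, as an engineer would, in place of code of your own. Each camera call takes 0.05 s, during which the arm holds its last target. There are 200 camera calls.

## Task

Start the red paint mill: move its red-knobbed lever out of the stop notch (white dot) along the zigzag slot to the far end (green dot), resting it for about a second in the first corner and again in the second corner on the way, then let go of it fully home in the far notch. Leave the lever of the blue mill where it is.

Things in the scene. Friction and masses are not known exactly. Their poses are not given: they have to be found in the camera images.
- red_mill: Red paint mill, fixed to the bench: grey gear box 150 x 130 mm (x, y) and beyond it a stand with a red and a steel roll, to x = 210 mm, 96 mm high. Origin on the bench under the centre of the gate plate (top 95 mm up); x towards the rolls, z up. Black zigzag slot 24 mm wide; the lever's axis at (x, y) mm: stop (-45, 22.5), first corner (0, 22.5), second corner (0, -22.5), far notch (45, -22.5).
- red_mill_knob (a point): Centre of the red knob of the red mill's lever: upright round knob, diameter 36, 36 mm high, its centre 146 mm above the bench, on a 12 mm stem (22 mm collar below the knob). The lever stays upright as it slides in the slot, needs about 3 N along either leg and stays where it is left. It starts in the stop notch or up to 8 mm out of it.
- red_mill_run (a point): Where the red knob's centre is to end: 146 mm above the bench over the far notch of the red mill's slot. A green dot on the plate lies 21 mm beyond that notch (a white dot 21 mm before the stop notch).
- blue_mill_knob (a point): Centre of the blue knob, same size and height, on the lever of a second mill, alike but with a blue roll, also fixed to the bench. To be left alone.

How it is judged:
By the outcome, as a careful person would: the job done as asked, in the order asked, and still so for the second after the job is handed in, with the robot touching nothing.
It also fails if it takes over 38 s, if anything falls off the work surface, if the arm or the gripper's body presses on something with over 40 N, if the wrist force passes 120 N, or if a joint passes its speed limit or range.

## Working session

There is one attempt and no reset: what is moved stays moved. The work goes in short steps, Python scripts to look and compute and a shell command to move; the robot and the scene stay as the last step left them, time stands still between calls to the robot, and variables do not carry over. Pictures are saved under pics/ and viewed, at most 10 in all, crops included, and the job is handed in when it is done.

```bash
mkdir -p pics; cat > h.py <<'E'
import numpy as np, cv2
from scipy.spatial.transform import Rotation as R
from workcell import bot, imaging
def cam(n):
    i=imaging.camera_info(n); return np.array(i["intrinsics"],float),R.from_rotvec(np.ravel(i["rvec"])).as_matrix(),np.ravel(i["tvec"])
def ray(n,px):
    K,r,t=cam(n); d=r.T@np.linalg.inv(K)@np.array([px[0],px[1],1.]); return -r.T@t,d
def atz(n,px,z):
    c,d=ray(n,px); return c+d*(z-c[2])/d[2]
def proj(n,p):
    K,r,t=cam(n); q=K@(r@np.array(p,float)+t); return q[:2]/q[2]
def snap(n,f):
    im=imaging.camera(n); cv2.imwrite(f,im[:,:,::-1]); return im
E
python3 - <<'E'
from h import *
for c in("top","side"):
    snap(c,f"pics/{c}0.png")
    for th in("red_mill_knob","red_mill_run","red_mill","blue_mill_knob"):
        for d in imaging.place_of(th,c)[:2]:
            px=np.array(d["point"])*[640,480]; z=0 if th=="red_mill" else .146
            print(c,th,round(d["conf"],2),px.round(1),atz(c,px,z).round(4))
s=bot.state();print(s["t"],s["position"],s["orientation"],s["force"],s["opening"])
E
```

```text
top red_mill_knob 0.86 [428.5 245.7] [ 0.5421 -0.1174  0.146 ]
top red_mill_run 0.95 [472.1 192.3] [ 0.6129 -0.1785  0.146 ]
top red_mill 0.67 [430.8 232.5] [ 0.5736 -0.145   0.    ]
top blue_mill_knob 0.84 [185.1 281.8] [0.5004 0.2091 0.146 ]
side red_mill_knob 0.86 [365.1 189.6] [ 0.5396 -0.1152  0.146 ]
side red_mill_run 0.57 [351.7 168.2] [ 0.6101 -0.177   0.146 ]
side red_mill 0.64 [351.8 241. ] [ 0.5737 -0.1355  0.    ]
side blue_mill_knob 0.77 [269.1 286.9] [0.4981 0.2109 0.146 ]
0.5 [ 0.23575878 -0.57881022  0.24225397] [ 9.81360474e-01  1.92176012e-01 -1.43132877e-07 -3.23244534e-05] [-0.17052025  0.88037812 -0.09664407] 0.9981712843057896
```

View pics/top0.png

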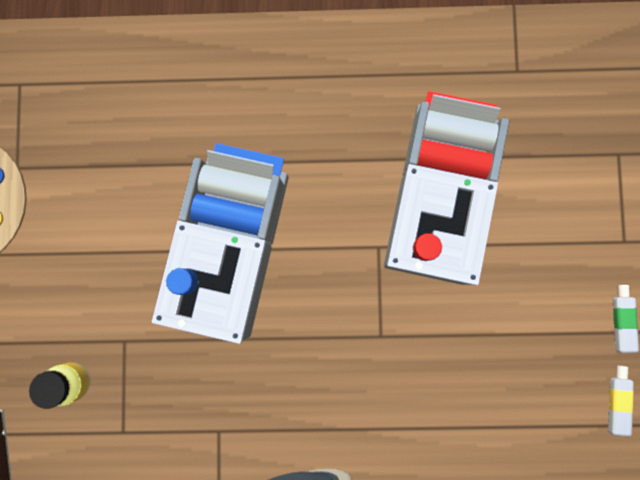

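View pics/side0.png

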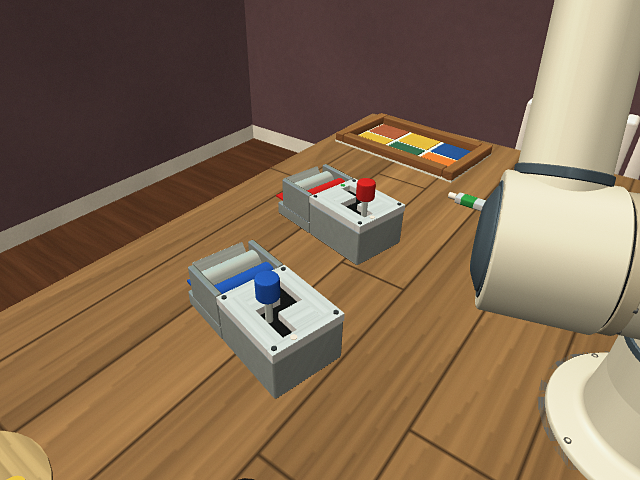

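The top view shows the red mill's plate with corners near (411,165), (497,182), (478,283) and (387,266). The red knob is at (428,247) near the stop, and the green dot is at (467,182). The blue mill is well clear on the left. Next I'll refine the mill's pose from the plate, the dot and the knob.

```bash
python3 - <<'E'
from h import *
im=cv2.imread("pics/top0.png"); hsv=cv2.cvtColor(im,cv2.COLOR_BGR2HSV)
def cen(m):
    n,l,s,c=cv2.connectedComponentsWithStats(m.astype(np.uint8)); return [(c[i],s[i]) for i in range(1,n) if s[i][4]>8]
H,S,V=hsv[...,0],hsv[...,1],hsv[...,2]
roi=np.zeros(H.shape,bool); roi[160:290,380:505]=1
g=cen(roi&(H>45)&(H<80)&(S>90)); G=[atz("top",a,.095) for a,_ in g]; print("green",g,G)
red=cen(roi&((H<6)|(H>174))&(S>170)); print("red",red)
w=cen(roi&(S<30)&(V>248)); print("white",w)
# fit plate outline (150x130 at z=.095), yaw
m=(roi&(S<40)&(V>205)).astype(np.uint8)
m=cv2.morphologyEx(m,cv2.MORPH_OPEN,np.ones((3,3)))
cs=max(cv2.findContours(m,0,2)[0],key=cv2.contourArea)
w=np.array([atz("top",p[0],.095)[:2] for p in cv2.convexHull(cs)],np.float32)
(c,sz,a)=cv2.minAreaRect((w*1000).astype(np.float32)); print("rect mm",c,sz,a)
# screws: dark blobs
for a_,s in cen(roi&(V<90)): print("dark",a_.round(1),s[4],atz("top",a_,.095).round(4))
for z in(.146,.164):
    for a_,s in red:
        if s[4]>150: print("knob z",z,atz("top",a_,z).round(4))
K=cam("top"); print("cam",(-K[1].T@K[2]).round(3))
for n in("top","side"): print(n)
E
```

```text
green [(array([467.21428571, 181.85714286]), array([465, 179,   6,   6,  28], dtype=int32))] [array([ 0.63667463, -0.18431655,  0.095     ])]
red [(array([460.88876014, 166.09965238]), array([418, 160,  74,  19, 863], dtype=int32)), (array([426.86135182, 246.54592721]), array([414, 233,  27,  27, 577], dtype=int32))]
white [(array([422.16666667, 168.        ]), array([409, 165,  30,   7,  36], dtype=int32)), (array([434.4518664 , 228.70072037]), array([ 389,  168,  108,  116, 1527], dtype=int32)), (array([446.5       , 173.07142857]), array([440, 172,  14,   3,  14], dtype=int32)), (array([463.89473684, 176.63157895]), array([455, 175,  18,   5,  19], dtype=int32)), (array([442.44680851, 200.7287234 ]), array([424, 187,  33,  29, 188], dtype=int32)), (array([473.10778443, 236.01197605]), array([465, 192,  20,  78, 334], dtype=int32)), (array([414.09195402, 233.94252874]), array([409, 210,  11,  48,  87], dtype=int32)), (array([394.50847458, 237.16949153]), array([391, 215,   9,  41,  59], dtype=int32)), (array([447.03488372, 235.84883721]), array([434, 232,  32,  13,  86], dtype=int32)), (array([451.19047619, 252.96031746]), array([436, 247,  27,  14, 126], dtype=int32)), (array([430.33333333, 261.66666667]), array([427, 261,   7,   2,   9], dtype=int32))]
rect mm (577.3291015625, -146.94097900390625) (130.77685546875, 150.20941162109375) 76.5967788696289
dark [447.8 217.2] 1162 [ 0.586  -0.1546  0.095 ]
dark [414.  255.3] 10 [ 0.5325 -0.1045  0.095 ]
dark [423.7 274.9] 89 [ 0.5044 -0.1174  0.095 ]
knob z 0.146 [ 0.649  -0.1649  0.146 ]
knob z 0.146 [ 0.541  -0.1152  0.146 ]
knob z 0.164 [ 0.6451 -0.1609  0.164 ]
knob z 0.164 [ 0.5398 -0.1124  0.164 ]
cam [0.489 0.002 0.895]
top
side
```

```bash
python3 -m inch '0 0 0 0 0 7.1 0.0854;0 0 0 0 0 7.1 0.0854;0 0 0 0 0 7.1 0.0854;0 0 0 0 0 7.1 0.0854;0 0 0 0 0 7.1 0.0854;0.012 -0.033 0 0 0 0 0.0854;0.012 -0.033 0 0 0 0 0.0854;0.012 -0.033 0 0 0 0 0.0854'
python3 -m inch '0.012 -0.033 0 0 0 0 0.0854;0.012 -0.033 0 0 0 0 0.0854;0.012 -0.033 0 0 0 0 0.0854;0.012 -0.033 0 0 0 0 0.0854;0.012 -0.033 0 0 0 0 0.0854;0.012 -0.033 0 0 0 0 0.0854;0.012 -0.033 0 0 0 0 0.0854;0.012 -0.033 0 0 0 0 0.0854'
cat >> h.py <<'E'
c0=np.array([.5773,-.1469]); u=np.array([.9728,-.2317]); v=np.array([.2317,.9728])
def where():
    s=bot.state(); p=np.array(s["position"]); r=R.from_quat(s["orientation"]).as_matrix()
    print("t",round(s["t"],2),"p",p.round(4),"mill mm",((p[:2]-c0)@np.c_[u,v]*1000).round(1),"xang",np.degrees(np.arctan2(r[1,0],r[0,0])).round(2),"zax",r[:,2].round(3),"F uvz",(np.r_[np.array(s["force"])[:2]@np.c_[u,v],s["force"][2]]).round(1),"op",round(s["opening"],3),"ff",np.round(s["finger_force"],1))
    return p,r
def togo(mx,my,z):
    p,r=where(); t=np.r_[c0+u*mx/1e3+v*my/1e3,z]; print("to go tool",(r.T@(t-p)).round(4))
E
python3 -c "
from h import *
togo(-43.5,22.5,.140)"
```

```text
t: 1.3
position: [0.294, -0.4898, 0.2422]
orientation: [0.993, -0.116, 0.0, 0.0]
force: [1.1, 0.3, 0.7]
opening: 1.001
finger_force: 0.0
t: 2.1
position: [0.4486, -0.2548, 0.2424]
orientation: [0.993, -0.116, 0.0, 0.0]
force: [1.6, 0.1, 0.1]
opening: 1.003
finger_force: 0.0
t 2.1 p [ 0.4486 -0.2548  0.2424] mill mm [-100.2 -134.8] xang -13.34 zax [ 0. -0. -1.] F uvz [1.5 0.5 0.1] op 1.003 ff 0.0
to go tool [ 0.0568 -0.1572  0.1025]
```

```bash
python3 -m inch '0.0115 -0.031 0 0 0 0 0.0854;0.0115 -0.031 0 0 0 0 0.0854;0.0115 -0.031 0 0 0 0 0.0854;0.0115 -0.03 0 0 0 0 0.0854;0.010 -0.025 0 0 0 0 0.0854;0 0 0 0 0 0 0.0854;0 0 0 0 0 0 0.0854'
python3 -c "
from h import *
togo(-43.5,22.5,.140)"
```

```text
t: 2.8
position: [0.5367, -0.1246, 0.2422]
orientation: [0.993, -0.116, -0.0, 0.0]
force: [-0.4, -1.0, -0.0]
opening: 1.001
finger_force: 0.0
t 2.8 p [ 0.5367 -0.1246  0.2422] mill mm [-44.7  12.2] xang -13.27 zax [-0. -0. -1.] F uvz [-0.1 -1.1 -0. ] op 1.001 ff 0.0
to go tool [ 0.0012 -0.0103  0.1022]
```

```bash
python3 -m inch '0.0012 -0.010 0 0 0 0 0.0854;0 0 0.02 0 0 0 0.0854;0 0 0.02 0 0 0 0.0854;0 0 0.02 0 0 0 0.0854;0 0 0.02 0 0 0 0.0854;0 0 0.015 0 0 0 0.0854;0 0 0.007 0 0 0 0.0854;0 0 0 0 0 0 0.0854'
python3 - <<'E'
from h import *
togo(-43.5,22.5,.140); snap("top","pics/top1.png")
a=snap("side","pics/side1.png")
t=imaging.place_of("red_mill_knob","side")
for d in t[:2]: print(d["conf"],atz("side",np.array(d["point"])*[640,480],.146))
cv2.imwrite("pics/side1c.png",cv2.resize(a[120:280,260:460,::-1],None,fx=4,fy=3.75))
E
```

```text
t: 3.6
position: [0.5396, -0.1156, 0.1398]
orientation: [0.993, -0.117, -0.001, -0.0]
force: [-0.1, -0.5, 0.4]
opening: 1.005
finger_force: 0.0
t 3.6 p [ 0.5396 -0.1156  0.1398] mill mm [-43.9  21.7] xang -13.38 zax [-0.001  0.    -1.   ] F uvz [ 0.  -0.5  0.4] op 1.005 ff 0.0
to go tool [ 0.0004 -0.0008 -0.0002]
0.75 [0.50078576 0.21344422 0.146     ]
0.56 [ 0.53312302 -0.10877549  0.146     ]
```

View pics/side1c.png

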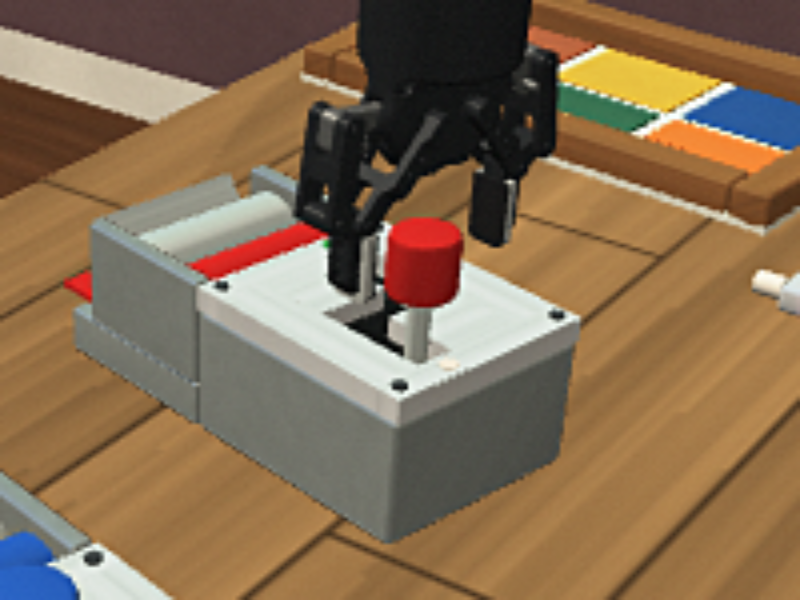

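```bash
python3 - <<'E'
from h import *
p,r=where()
f=lambda q:((proj("side",q)-[260,120])*[4,3.75]).round()
for k in(-.0425,.0,.0425):
    print(k,"y",f(p+r[:,1]*k+r[:,2]*0),"x",f(p+r[:,0]*k+r[:,2]*0))
C,d=ray("side",[365,190]); print("cam",C.round(2))
E
```

```text
t 3.75 p [ 0.5404 -0.1157  0.1411] mill mm [-43.1  21.8] xang -13.36 zax [ 0.001 -0.    -1.   ] F uvz [0.5 1.1 0.2] op 1.001 ff 0.0
-0.0425 y [355. 295.] x [484. 301.]
0.0 y [419. 269.] x [419. 269.]
0.0425 y [480. 244.] x [358. 238.]
cam [0.15 0.58 0.58]
```

View pics/top1.png

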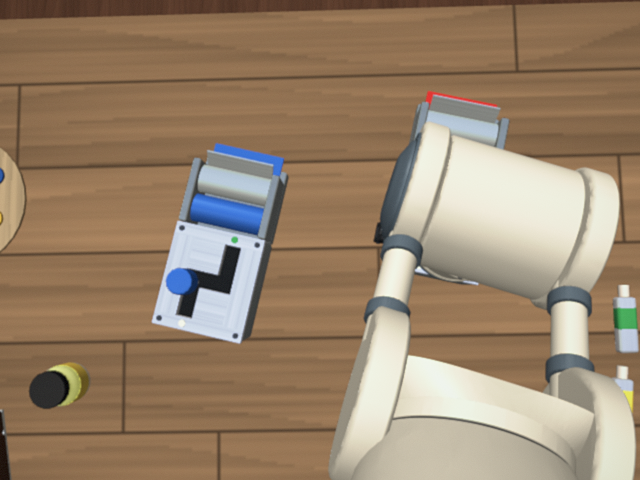

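The side crop shows the knob between the open fingers, at about (423,262) in the crop. The fingers sit near (345,270) and (490,225), close to where I project them, and the top view is blocked by the arm. I'll close the gripper.

```bash
python3 -m inch '0 0 0 0 0 0 0.03;0 0 0 0 0 0 0.03;0 0 0 0 0 0 0.03;0 0 0 0 0 0 0.03;0 0 0 0 0 0 0.03;0 0 0 0 0 0 0.03;0 0 0 0 0 0 0.03;0 0 0 0 0 0 0.03'
python3 -c "
from h import *
where()"
```

```text
t: 4.55
position: [0.5402, -0.1155, 0.1407]
orientation: [0.993, -0.116, 0.0, 0.0]
force: [-1.0, 1.2, 6.3]
opening: 0.41
finger_force: 59.0
t 4.55 p [ 0.5402 -0.1155  0.1407] mill mm [-43.3  21.9] xang -13.34 zax [ 0.001 -0.    -1.   ] F uvz [-1.3  0.9  6.3] op 0.41 ff 59.0
```

```bash
python3 -m inch '0.004 0 0 0 0 0 0.03;0.006 0 0 0 0 0 0.03;0.006 0 0 0 0 0 0.03;0.006 0 0 0 0 0 0.03;0.006 0 0 0 0 0 0.03;0.006 0 0 0 0 0 0.03;0.004 0 0 0 0 0 0.03;0.002 0 0 0 0 0 0.03'
python3 -c "
from h import *
togo(0,22.5,.1405)"
```

```text
t: 5.35
position: [0.5793, -0.1248, 0.1407]
orientation: [0.993, -0.116, 0.0, 0.0]
force: [-2.6, 1.4, 8.2]
opening: 0.403
finger_force: 59.0
t 5.35 p [ 0.5793 -0.1248  0.1407] mill mm [-3.2 22. ] xang -13.34 zax [ 0. -0. -1.] F uvz [-2.8  0.7  8.2] op 0.403 ff 59.0
to go tool [ 0.0032 -0.0005  0.0002]
```

```bash
python3 -m inch '0.0015 0 0 0 0 0 0.03;0.0015 0 0 0 0 0 0.03;0 0 0 0 0 0 0.03'
python3 -c "
from h import *
where()"
python3 -m inch '0.001 0 0 0 0 0 0.03;0 0 0 0 0 0 0.03'
python3 -c "
from h import *
where()"
```

```text
t: 5.65
position: [0.5821, -0.1254, 0.1407]
orientation: [0.993, -0.116, 0.0, -0.0]
force: [-0.5, 1.3, 6.5]
opening: 0.402
finger_force: 59.0
t 5.65 p [ 0.5821 -0.1254  0.1407] mill mm [-0.3 22. ] xang -13.34 zax [ 0.001 -0.    -1.   ] F uvz [-0.8  1.1  6.5] op 0.402 ff 59.0
t: 5.85
position: [0.583, -0.1257, 0.1407]
orientation: [0.993, -0.116, 0.0, -0.0]
force: [-2.2, 1.0, 7.1]
opening: 0.404
finger_force: 59.0
t 5.85 p [ 0.583  -0.1257  0.1407] mill mm [ 0.6 22. ] xang -13.34 zax [ 0. -0. -1.] F uvz [-2.4  0.5  7.1] op 0.404 ff 59.0
```

```bash
for i in 1 ; do python3 -m inch '0.001 0 0 0 0 0 0.03;0 0 0 0 0 0 0.03'; python3 -c "
from h import *
where()"; done
python3 -m inch '0.001 0 0 0 0 0 0.03;0 0 0 0 0 0 0.03'; python3 -c "
from h import *
where()"
```

```text
t: 6.05
position: [0.584, -0.1259, 0.1407]
orientation: [0.993, -0.116, 0.0, -0.0]
force: [-1.9, 1.0, 6.7]
opening: 0.405
finger_force: 59.0
t 6.05 p [ 0.584  -0.1259  0.1407] mill mm [ 1.6 22. ] xang -13.34 zax [ 0. -0. -1.] F uvz [-2.   0.5  6.7] op 0.405 ff 59.0
t: 6.25
position: [0.5849, -0.1261, 0.1407]
orientation: [0.993, -0.116, 0.0, -0.0]
force: [-1.5, 1.1, 6.3]
opening: 0.406
finger_force: 59.0
t 6.25 p [ 0.5849 -0.1261  0.1407] mill mm [ 2.6 22. ] xang -13.34 zax [ 0. -0. -1.] F uvz [-1.7  0.7  6.3] op 0.406 ff 59.0
```

```bash
python3 - <<'E'
from h import *
a=snap("side","pics/side2.png")
for th,z in(("red_mill_knob",.146),("red_mill_run",.146)):
  for d in imaging.place_of(th,"side")[:2]:
    q=atz("side",np.array(d["point"])*[640,480],z); print(th,d["conf"],((q[:2]-c0)@np.c_[u,v]*1000).round(1))
cv2.imwrite("pics/side2c.png",cv2.resize(a[140:260,280:440,::-1],None,fx=5,fy=5,interpolation=2))
hsv=cv2.cvtColor(a,cv2.COLOR_RGB2HSV)
for nm in("side0","side1","side2"):
    h=cv2.cvtColor(cv2.imread(f"pics/{nm}.png"),cv2.COLOR_BGR2HSV)
    m=(((h[...,0]<6)|(h[...,0]>174))&(h[...,1]>170)).astype(np.uint8); m[:, :340]=0;m[:,:]*=1
    n,l,s,c=cv2.connectedComponentsWithStats(m)
    for i in range(1,n):
        if s[i][4]>40: print(nm,s[i],c[i])
for mx in(-43.5,0,2.6): print(mx,proj("side",np.r_[c0+u*mx/1e3+v*.0225,.146]))
E
```

```text
red_mill_knob 0.88 [ 4.5 16.1]
side0 [356 178  20  24 408] [365.29656863 189.47303922]
side1 [356 178  20  24 408] [365.29656863 189.47303922]
side2 [345 170  14  23 259] [351.67181467 180.85714286]
-43.5 [364.78700674 189.56560655]
0 [349.13054813 181.29481599]
2.6 [348.22397689 180.81590432]
```

View pics/side2c.png

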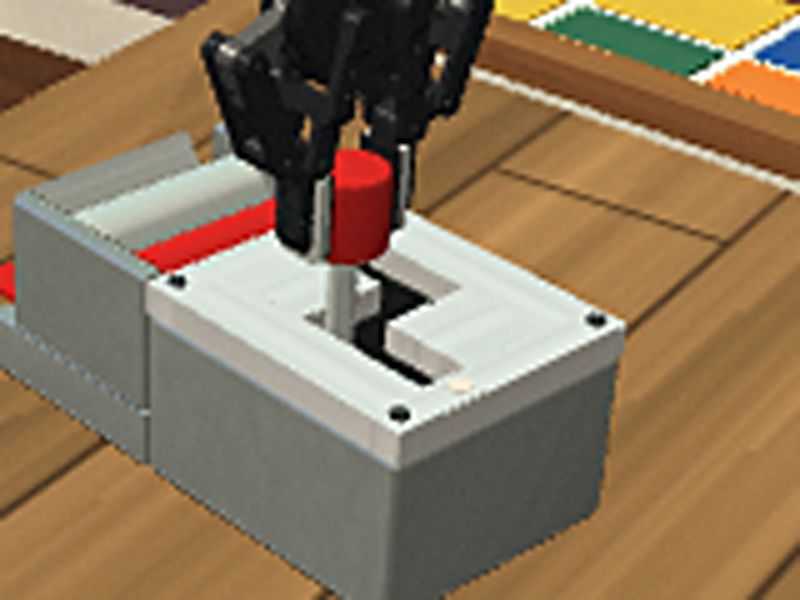

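The side crop shows the gripped lever at the first corner, with its stem at about (340,305) and the slot's next leg running to the right. I'll feel for the wall, then rest there.

```bash
python3 -m inch '0.001 0 0 0 0 0 0.03;0 0 0 0 0 0 0.03'; python3 -c "
from h import *
where()"
python3 -m inch '0.001 0 0 0 0 0 0.03;0 0 0 0 0 0 0.03'; python3 -c "
from h import *
where()"
```

```text
t: 6.6
position: [0.5859, -0.1263, 0.1407]
orientation: [0.993, -0.116, 0.0, -0.0]
force: [-1.8, 1.2, 7.1]
opening: 0.407
finger_force: 59.0
t 6.6 p [ 0.5859 -0.1263  0.1407] mill mm [ 3.6 22. ] xang -13.34 zax [ 0. -0. -1.] F uvz [-2.   0.8  7.1] op 0.407 ff 59.0
t: 6.8
position: [0.5869, -0.1266, 0.1407]
orientation: [0.993, -0.116, 0.0, -0.0]
force: [-1.7, 0.6, 7.3]
opening: 0.404
finger_force: 59.0
t 6.8 p [ 0.5869 -0.1266  0.1407] mill mm [ 4.6 22. ] xang -13.34 zax [ 0. -0. -1.] F uvz [-1.8  0.2  7.3] op 0.404 ff 59.0
```

```bash
python3 -m inch '-0.002 0 0 0 0 0 0.03;-0.002 0 0 0 0 0 0.03;0 0 0 0 0 0 0.03;0 0 0 0 0 0 0.03;0 0 0 0 0 0 0.03;0 0 0 0 0 0 0.03;0 0 0 0 0 0 0.03;0 0 0 0 0 0 0.03'; python3 -m inch '0 0 0 0 0 0 0.03;0 0 0 0 0 0 0.03;0 0 0 0 0 0 0.03;0 0 0 0 0 0 0.03;0 0 0 0 0 0 0.03;0 0 0 0 0 0 0.03'; python3 -c "
from h import *
togo(0,-22.5,.1405)"
```

```text
t: 7.6
position: [0.5832, -0.1257, 0.1407]
orientation: [0.993, -0.116, 0.0, 0.0]
force: [1.4, 0.1, 7.7]
opening: 0.402
finger_force: 59.4
t: 8.2
position: [0.5831, -0.1257, 0.1407]
orientation: [0.993, -0.116, 0.0, 0.0]
force: [1.6, 0.6, 6.2]
opening: 0.408
finger_force: 59.4
t 8.2 p [ 0.5831 -0.1257  0.1407] mill mm [ 0.8 22. ] xang -13.34 zax [ 0.001 -0.    -1.   ] F uvz [1.4 0.9 6.2] op 0.408 ff 59.4
to go tool [-0.0008  0.0445  0.0002]
```

```bash
python3 -m inch '0 0.004 0 0 0 0 0.03;0 0.006 0 0 0 0 0.03;0 0.006 0 0 0 0 0.03;0 0.006 0 0 0 0 0.03;0 0.006 0 0 0 0 0.03;0 0.006 0 0 0 0 0.03;0 0.005 0 0 0 0 0.03;0 0.003 0 0 0 0 0.03'; python3 -c "
from h import *
where()"; python3 -m inch '0 0.002 0 0 0 0 0.03;0 0 0 0 0 0 0.03'; python3 -c "
from h import *
togo(0,-22.5,.1405)"
```

```text
t: 9.0
position: [0.5734, -0.1667, 0.1407]
orientation: [0.993, -0.116, 0.0, -0.0]
force: [1.9, 2.5, 7.3]
opening: 0.404
finger_force: 59.3
t 9.0 p [ 0.5734 -0.1667  0.1407] mill mm [  0.8 -20.2] xang -13.35 zax [ 0.001  0.    -1.   ] F uvz [1.2 2.8 7.3] op 0.404 ff 59.3
t: 9.2
position: [0.573, -0.1687, 0.1407]
orientation: [0.993, -0.116, 0.0, 0.0]
force: [1.3, -0.1, 7.0]
opening: 0.407
finger_force: 59.2
t 9.2 p [ 0.573  -0.1687  0.1407] mill mm [  0.8 -22.2] xang -13.35 zax [ 0.001 -0.    -1.   ] F uvz [1.3 0.2 7. ] op 0.407 ff 59.2
to go tool [-0.0008  0.0003  0.0002]
```

Resting in the second corner, then travelling to the far notch.

```bash
python3 -m inch '0 0 0 0 0 0 0.03;0 0 0 0 0 0 0.03;0 0 0 0 0 0 0.03;0 0 0 0 0 0 0.03;0 0 0 0 0 0 0.03;0 0 0 0 0 0 0.03;0 0 0 0 0 0 0.03;0 0 0 0 0 0 0.03'; python3 -m inch '0 0 0 0 0 0 0.03;0 0 0 0 0 0 0.03;0 0 0 0 0 0 0.03'
python3 -m inch '0.004 0 0 0 0 0 0.03;0.006 0 0 0 0 0 0.03;0.006 0 0 0 0 0 0.03;0.006 0 0 0 0 0 0.03;0.006 0 0 0 0 0 0.03;0.006 0 0 0 0 0 0.03;0.005 0 0 0 0 0 0.03;0.003 0 0 0 0 0 0.03'; python3 -c "
from h import *
where()"; python3 -m inch '0.002 0 0 0 0 0 0.03;0 0 0 0 0 0 0.03'; python3 -c "
from h import *
togo(45,-22.5,.1405)"
```

```text
t: 10.0
position: [0.573, -0.1687, 0.1407]
orientation: [0.993, -0.116, 0.0, 0.0]
force: [0.7, -0.9, 6.4]
opening: 0.407
finger_force: 59.3
t: 10.3
position: [0.573, -0.1687, 0.1407]
orientation: [0.993, -0.116, 0.0, 0.0]
force: [1.1, -0.2, 7.5]
opening: 0.403
finger_force: 59.3
t: 11.1
position: [0.6136, -0.1783, 0.1407]
orientation: [0.993, -0.116, -0.0, 0.0]
force: [-3.2, 0.2, 10.2]
opening: 0.4
finger_force: 59.5
t 11.1 p [ 0.6136 -0.1783  0.1407] mill mm [ 42.6 -22.1] xang -13.34 zax [-0. -0. -1.] F uvz [-3.2 -0.5 10.2] op 0.4 ff 59.5
t: 11.3
position: [0.6156, -0.1788, 0.1407]
orientation: [0.993, -0.116, 0.0, 0.0]
force: [-0.9, -0.6, 8.5]
opening: 0.408
finger_force: 59.5
t 11.3 p [ 0.6156 -0.1788  0.1407] mill mm [ 44.7 -22.2] xang -13.34 zax [ 0. -0. -1.] F uvz [-0.8 -0.8  8.5] op 0.408 ff 59.5
to go tool [0.0003 0.0003 0.0002]
```

```bash
python3 -m inch '0.001 0 0 0 0 0 0.03;0 0 0 0 0 0 0.03'; python3 -c "
from h import *
where()"; python3 -m inch '0.001 0 0 0 0 0 0.03;0 0 0 0 0 0 0.03'; python3 -c "
from h import *
where()
a=snap('side','pics/side3.png')
for th in('red_mill_knob','red_mill_run'):
  for d in imaging.place_of(th,'side')[:2]:
    q=atz('side',np.array(d['point'])*[640,480],.146); print(th,d['conf'],((q[:2]-c0)@np.c_[u,v]*1000).round(1))
"
```

```text
t: 11.5
position: [0.6164, -0.179, 0.1407]
orientation: [0.993, -0.116, 0.0, 0.0]
force: [-2.9, -0.7, 8.5]
opening: 0.405
finger_force: 59.5
t 11.5 p [ 0.6164 -0.179   0.1407] mill mm [ 45.4 -22.2] xang -13.34 zax [ 0. -0. -1.] F uvz [-2.6 -1.4  8.5] op 0.405 ff 59.5
t: 11.7
position: [0.6173, -0.1792, 0.1407]
orientation: [0.993, -0.116, -0.0, 0.0]
force: [-1.9, -0.3, 9.3]
opening: 0.405
finger_force: 59.5
t 11.7 p [ 0.6173 -0.1792  0.1407] mill mm [ 46.4 -22.2] xang -13.34 zax [-0. -0. -1.] F uvz [-1.8 -0.7  9.3] op 0.405 ff 59.5
red_mill_knob 0.56 [ 46.  -22.6]
red_mill_run 0.92 [ 44.6 -27.2]
```

```bash
python3 -m inch '0.001 0 0 0 0 0 0.03;0 0 0 0 0 0 0.03'; python3 -c "
from h import *
where()"; python3 -m inch '0.001 0 0 0 0 0 0.03;0 0 0 0 0 0 0.03'; python3 -c "
from h import *
where()"
```

```text
t: 12.05
position: [0.6183, -0.1794, 0.1407]
orientation: [0.993, -0.116, 0.0, 0.0]
force: [-2.2, -0.6, 7.7]
opening: 0.406
finger_force: 59.5
t 12.05 p [ 0.6183 -0.1794  0.1407] mill mm [ 47.4 -22.1] xang -13.34 zax [-0. -0. -1.] F uvz [-2.  -1.1  7.7] op 0.406 ff 59.5
t: 12.25
position: [0.6192, -0.1797, 0.1407]
orientation: [0.993, -0.116, -0.0, 0.0]
force: [-1.5, -0.4, 8.7]
opening: 0.403
finger_force: 59.5
t 12.25 p [ 0.6192 -0.1797  0.1407] mill mm [ 48.4 -22.2] xang -13.34 zax [-0. -0. -1.] F uvz [-1.3 -0.7  8.7] op 0.403 ff 59.5
```

No hard stop within reason, so I'll return to nominal, release, back away and check from above.

```bash
python3 -m inch '-0.002 0 0 0 0 0 0.03;-0.001 0 0 0 0 0 0.03;0 0 0 0 0 0 0.03;0 0 0 0 0 0 0.0854;0 0 0 0 0 0 0.0854;0 0 0 0 0 0 0.0854;0 0 0 0 0 0 0.0854;0 0 0 0 0 0 0.0854'
python3 -c "
from h import *
where()"
python3 -m inch '0 0 0 0 0 0 0.0854;0 0 -0.015 0 0 0 0.0854;0 0 -0.02 0 0 0 0.0854;0 0 -0.02 0 0 0 0.0854;0 0 -0.02 0 0 0 0.0854;0 0 -0.02 0 0 0 0.0854;-0.012 0.03 -0.01 0 0 0 0.0854;-0.012 0.033 0 0 0 0 0.0854'
python3 -m inch '-0.012 0.033 0 0 0 0 0.0854;-0.012 0.033 0 0 0 0 0.0854;-0.012 0.033 0 0 0 0 0.0854;-0.012 0.033 0 0 0 0 0.0854;-0.012 0.033 0 0 0 0 0.0854;-0.012 0.033 0 0 0 0 0.0854;-0.012 0.033 0 0 0 0 0.0854;-0.012 0.033 0 0 0 0 0.0854'
python3 - <<'E'
from h import *
where()
M=lambda q:((q[:2]-c0)@np.c_[u,v]*1000).round(1)
for c in("top","side"):
  a=snap(c,f"pics/{c}4.png")
  for th in("red_mill_knob","red_mill_run","blue_mill_knob"):
    for d in imaging.place_of(th,c)[:1]:
      q=atz(c,np.array(d["point"])*[640,480],.146); print(c,th,round(d["conf"],2),q.round(4),M(q))
  h=cv2.cvtColor(a,cv2.COLOR_RGB2HSV); m=(((h[...,0]<6)|(h[...,0]>174))&(h[...,1]>170)).astype(np.uint8)
  n,l,s,cc=cv2.connectedComponentsWithStats(m)
  for i in range(1,n):
    if s[i][4]>100: print(s[i],cc[i].round(1),M(atz(c,cc[i],.146)),M(atz(c,cc[i],.164)))
  b=a[140:300,360:560] if c=="top" else a[130:280,270:470]
  cv2.imwrite(f"pics/{c}4c.png",cv2.resize(b[:,:,::-1],None,fx=3.75,fy=3.75,interpolation=2))
E
```

```text
t: 13.05
position: [0.6164, -0.1788, 0.1402]
orientation: [0.993, -0.116, -0.0, -0.0]
force: [-0.1, -0.7, 0.2]
opening: 1.0
finger_force: 0.0
t 13.05 p [ 0.6164 -0.1788  0.1402] mill mm [ 45.5 -22. ] xang -13.33 zax [-0.  0. -1.] F uvz [ 0.1 -0.7  0.2] op 1.0 ff 0.0
t: 13.85
position: [0.5791, -0.2348, 0.247]
orientation: [0.993, -0.115, 0.001, 0.0]
force: [0.6, -0.7, -0.5]
opening: 1.0
finger_force: 0.0
t: 14.65
position: [0.4233, -0.4705, 0.2453]
orientation: [0.993, -0.116, 0.0, -0.0]
force: [0.7, -0.6, 0.0]
opening: 1.001
finger_force: 0.0
t 14.65 p [ 0.4233 -0.4705  0.2453] mill mm [ -74.8 -350.4] xang -13.34 zax [ 0.  0. -1.] F uvz [ 0.8 -0.4  0. ] op 1.001 ff 0.0
top red_mill_run 0.72 [ 0.6135 -0.1763  0.146 ] [ 42.  -20.3]
top blue_mill_knob 0.73 [0.5016 0.2096 0.146 ] [-156.3  329.3]
[426  91  71  15 148] [451.6  97.8] [164.3  29.7] [157.5  32. ]
[ 418  140   74   64 2401] [459.4 166.7] [72.7  0.9] [68.1  3.9]
side red_mill_knob 0.56 [ 0.6165 -0.1821  0.146 ] [ 46.3 -25.1]
side red_mill_run 0.9 [ 0.6194 -0.1804  0.146 ] [ 48.7 -22.8]
side blue_mill_knob 0.77 [0.4992 0.2171 0.146 ] [-160.3  336. ]
[341 156  18  22 337] [349.9 166.8] [ 45.9 -23.2] [19.7  3. ]
[308 178  37  17 198] [325.8 185.7] [15.4 70.3] [-9.5 92.7]
```

View pics/top4c.png

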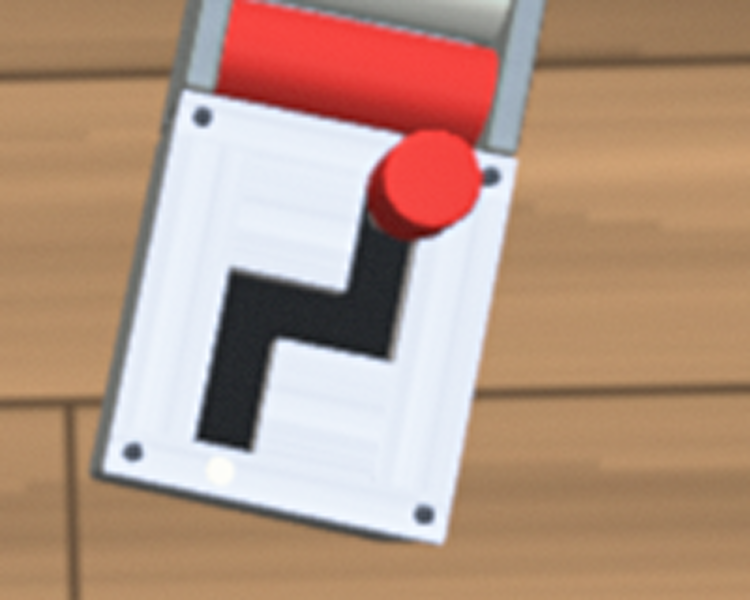

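View pics/side4c.png

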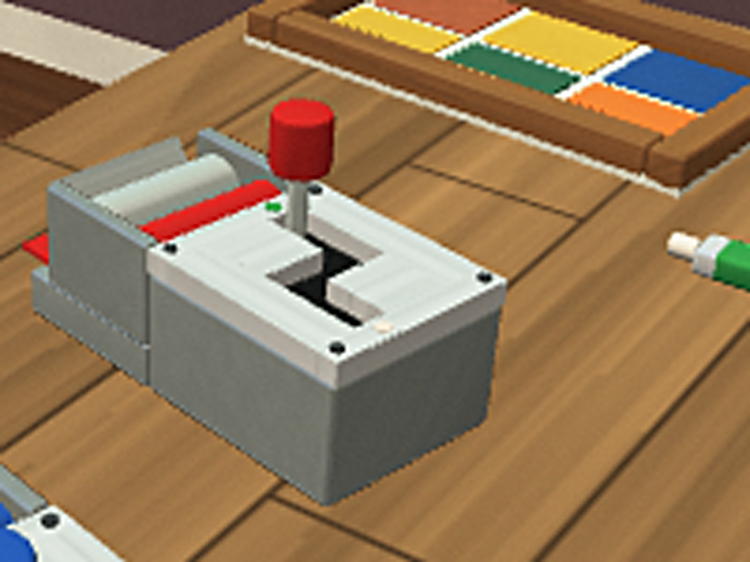

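Top crop: the red knob's top disc is centred at crop (430,182), about full-image (474.7,188.5), and the slot behind it is empty. Side crop: the stem is at the slot's far end next to the green dot, and nothing touches it. One numeric check before handing in.

```bash
python3 - <<'E'
from h import *
M=lambda q:((q[:2]-c0)@np.c_[u,v]*1000).round(1)
print("knob top disc",M(atz("top",[474.7,188.5],.164)), "expect px",proj("top",np.r_[c0+u*.045-v*.0225,.164]))
print("stop edge/slot end px", proj("top",np.r_[c0-u*.045+v*.0225,.095]))
E
```

```text
knob top disc [ 43.7 -21.3] expect px [475.82298663 187.7128869 ]
stop edge/slot end px [420.95059766 250.76805115]
```

```bash
python3 -c "
from workcell import bot
print(bot.sign_off())"
```

```text
the job is handed in; nothing more can be done
None
```

I moved the red mill's lever through both corners, resting just over a second in each, and released it in the far notch. The cameras put the knob within about 1.5 mm of the target, though I felt no hard stop there. The blue lever was left alone, and I handed the job in at about 15 s.

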